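# Hold the sprung hood of the wash cabinet at its balance point

### The arm

A 6-joint arm with a two-finger parallel gripper is mounted at the origin on a cart in front of the work surface, level with it; the furniture and walls round the work are solid. World frame = base frame: x ahead of the robot, y to its left, z up, the work surface at z = 0. Lengths are in m, angles in degrees, forces in N, time in s.
With the tool pointing down it reaches from about 0.35 to 0.875 m from the base axis. Payload 4.2 kg.
Tool frame: the origin (TCP) lies on the front face of the gripper's body, between the roots of the fingers; the fingertips stand 70 mm ahead of it and the grasp point (between the pads) lies 51 mm ahead of it; x points along the fingers, y is the direction in which the jaws open and shut, and the axes are right-handed (so a half turn about x gives the same grasp; the last joint's range is limited). The gripper opens to 87 mm and grips with 3 to 60 N. Pads are 19 mm wide; open, the fingers measure 117 mm over their backs; the gripper's body (75 mm by 190 mm) begins 51 mm behind the grasp point.
Start: joints at [88.843, 22.042, 0.453, 0, -68.411, -14.817], TCP at [0.172, 0.601, 0.292] pointing down, gripper open.
Joint ranges: [-179.83, 179.83], [-69.29, 118.12], [-61.27, 80.66], [-181.25, 117.63], [-171.15, -9.14], [-177.46, 177.46]. Speed limits (degrees/s): [159.86, 159.86, 180, 180, 180, 180].

### API

Orientations are given as a 3x3 rotation matrix whose columns are the frame's x, y, z axes.
In Python, from station import r, viewer, spotter gives the robot as it stands.
- The arm moves only by the tool move_arm, never from a script. Its argument "series" is a list that holds one entry, the list of rows, each a list of 7 numbers: the turn, a rotation vector about the world's x, y, z scaled (see below), then the shift along the world's x, y, z scaled (see below), then the opening, from 0 (shut) to 1 (fully open). A call has 1 to 20 rows; each row shifts and turns the pose as measured when the row begins; what a row does not reach is not made up. The controller multiplies each number of a shift by 60 mm and each number of a turn by 8 degrees. A row lasts 1/8 s, in which the tool goes at most 62.5 mm and 10.7 degrees, less where a joint would pass 70% of its speed; a pose out of reach is approached as far as the arm can. A call with a number of a shift or a turn outside -1 to 1 is refused whole. A call with a gripper value outside its range is refused whole. The fingers move at their own pace and stop on an object; the grip force is fixed at half the most. Time passes only in rows, so rows that do not move let the fingers close. It gives the time, the measured TCP pose, the force and the opening at its end, in the units of the state.
- r.sense(): the state, without advancing time (a new reading comes with each control period).
- viewer.capture(name): name is "scene" or "top" or "wrist"; returns (picture, depth): 400x640x3 uint8, red, green, blue; 400x640 float32, m along the optical axis (not along the pixel's ray), 0 where there is no reading.
- viewer.camera_params(name): a dict with "mtx" (3x3 intrinsics, pixels), "pose" (4x4, takes a point from camera to world coordinates). Camera axes: x right, y down, z forward; pixel columns grow to the right and rows downward; lengths in m; the calibration is good to about 2 mm. A picture is of the moment at which its call begins: read the wrist's pose just before it. camera_params takes no time and is no camera call; for the wrist camera it gives the pose at the moment of the call.
- r.finish_job(): hands the job in, once; it reports no verdict.
Trained networks look in the newest picture that a camera, given by its name, has taken for a name from the list of things; names that differ only in an ending like _2 or _b are one class to them, and where a whole thing is asked for, a point or a joint stands for the part that bears it (a point fixed in the world has none). Each returns a list of dicts, best first, with "conf" (0 to 1); they miss things now and then, are a little off and sometimes report something else, mostly with a low value. They report only what shows in the picture. A call takes as long as a camera call.
- spotter.find_in(camera, name): "centre" ([column, row] in pixels, amid what is visible of it).
- spotter.trace(camera, name): "mask" (400x640 bool, what is visible of it) and "centre" ([column, row] in pixels, amid what is visible of it).
The state is a dict: "time_s": time; "joints": joint angles; "joint_velocities": joint speeds; "effort": joint torques, N m; "tcp_pos": TCP position; "ee_rot": TCP orientation; "wrist_force": force on the tool from outside, world axes, zero at the start; "moment": the same for the moment, N m; "gripper_width": opening from 0.0 (shut) to 1.0 (fully open).
Only numpy, scipy, OpenCV 4.12 (cv2) and the standard library are available. Lean on these libraries where they do the work, as an engineer would, in place of code of your own. Each camera call takes 0.05 s, during which the arm holds its last target.

### The job

A colleague is about to re-tension the hood springs of the injector wash cabinet. First turn the cabinet's vent cock to half open (lever at 45 degrees, midway between shut and open) so that the sealed cabinet can breathe; then lift the hood by its handle until it is clearly past its balance point and the springs take over, without letting it fly up to its stop, and ease it back to just below the balance point, a few degrees under it, where it is almost weightless. Finish while still holding the hood there by its handle, at rest, with the cock left at half open and the other things on the bench undisturbed.

Things in the scene. Friction and masses are not known exactly. Their poses are not given: they have to be found in the camera images.
- cabinet: Injector wash cabinet, fixed to the bench: a bright metal tank 165 (x) x 260 (y) x 84 mm high under a grey hinged hood with a clear window. Origin: centre of its underside, on the bench. -x points out of its front (towards the robot), +y to its left side, z up; turned by up to 0.25 rad. Hood shut: top 115 mm above the bench. A wall shelf hangs over the bench from 0.58 m out, 0.66 m up.
- vent_cock (a joint): Angle of the vent cock's lever (rad). 0 = shut: the lever lies across the pipe and points to the cabinet's front (-x). Grows as it is turned clockwise seen from above, to 1.571 = fully open: lever in line with the pipe, pointing away from the cabinet (+y). Half open is 0.785. Starts between 0 and 0.35; stays where it is left (0.1 N m of friction).
- cock_axis (a point): Point on the vertical turning axis of the cock's lever, at the mid-height of its grip, 101 mm above the bench. The brass cock sits on a pipe on the cabinet's left side, 225 mm to the left of the cabinet's centre (95 mm clear of the tank) and 15 mm nearer the front. The cock's body under the lever reaches up to 86 mm.
- cock_grip (a point): Centre of the black sleeve of the cock's lever, 68 mm out from the turning axis, 101 mm above the bench. The sleeve is 64 mm long (along x, from the lever's end to the axis), 15 mm wide (along y) and 18 mm high, with 90 mm of free space below it. Grip it across its width from above, or push it sideways.
- hood (a joint): Opening angle of the hood (rad): 0 = shut (start), growing as the front goes up, stop at 1.10. The hood (0.98 kg) is counterbalanced by torsion springs on its hinge; its balance point is at 0.60: below it the hood falls shut by itself, above it the springs swing it open. Light: about 2 N upward at the handle lifts it from shut, under 1 N within 0.2 rad of the balance point.
- hood_hinge (a point): Middle of the hood's hinge axis, along the rear edge of the cabinet, 85 mm above the bench; the axis runs along the cabinet's y. With the hood shut the handle bar's centre is 200 mm in front of this axis and 64 mm above it; it moves on an arc of 210 mm radius round it, and at the balance point it is 251 mm above the bench, 129 mm in front of the axis.
- hood_handle: The hood's handle: round steel bar 14 mm thick, 116 mm long, parallel to the hinge, on two slanting arms at its ends. Origin: centre of the bar; y along the bar. Hood shut: 149 mm above the bench, 34 mm above the hood's top and 18 mm ahead of its front edge, so fingers pass both sides of it from above. The bar may turn between the fingers as the hood swings.
- grease_pot: Bystander: white grease pot with a blue screw lid, 58 mm across, 73 mm high, standing beyond the cock. Origin: centre of its underside.
- spanner: Bystander: combination spanner 162 x 26 x 7 mm, lying in front of the cock. Origin: centre of its underside.
- screwdriver: Bystander: screwdriver 167 x 25 x 22 mm with a yellow handle, lying to the right of the cabinet. Origin: centre of its underside.
- blanking_plug: Bystander: knurled metal blanking plug, 30 mm across, 89 mm high with a thin stem on top, standing to the left of the cock. Origin: centre of its underside.
- pliers: Bystander: pliers with red handles, 207 x 65 x 15 mm, lying on the bench to the right of the cabinet. Origin: centre of their underside.

How it is judged (in metres and radians):
On the way, in this order (a step that is already met when the one before it is completed fails the run):
1. the vent cock stands at half open (45 degrees within 8 degrees) with the hood still shut (value of joint vent_cock between 0.645 and 0.925 rad and value of joint hood below 0.08 rad), for 0.3 s.
2. the hood is clearly past its balance point (3 degrees or more above it) (value of joint hood above 0.65 rad), for 0.1 s.
At the end, for the whole second after the job is handed in: The robot's fingers hold the hood by its handle (contact force above 0.15 N), at rest (slower than 0.05 rad/s), 1 to 11 degrees below its balance point (joint between 0.40 and 0.585 rad; the balance point is 0.60), and the vent cock is at 45 degrees within 8 degrees (value of joint hood between 0.4 and 0.585 rad and velocity of joint hood between -0.05 and 0.05 rad/s and contact force between the fingers and hood_handle above 0.15 N and value of joint vent_cock between 0.645 and 0.925 rad); the arm keeps its last pose, push and grip.
It fails at once if the hood flies up to its stop (value of joint hood above 1.05 rad).
It fails at once if another thing on the bench is disturbed (moved by more than 30 mm) (distance of any of grease_pot, spanner, screwdriver, blanking_plug, pliers from where it was at the start of the episode above 0.03 m).
It also fails if it takes over 51 s, if anything falls off the work surface, if the arm or the gripper's body presses on something with over 40 N, if the wrist force passes 120 N, or if a joint passes its speed limit or range.

## Working session

There is one attempt and no reset: what is moved stays moved. The work goes in short steps, Python scripts to look and compute and a tool call to move; the robot and the scene stay as the last step left them, time stands still between calls to the robot, and variables do not carry over. Pictures are saved under pics/ and viewed, and the job is handed in when it is done.

Besides the shell and the picture viewer there is one more tool, called as name([rows], argument=value, ...), one row to a line, values as JSON. move_arm: Moves the arm, as the interface text tells. Its arguments: {"type":"object","properties":{"series":{"type":"array","items":{"type":"array","items":{"type":"array","items":{"type":"number","minimum":-1,"maximum":1}}}}},"required":["series"]}

```bash
ls; mkdir -p pics
python3 - <<'E'
from station import r, viewer, spotter
import cv2, numpy as np
s=r.sense(); print(s['time_s'],s['tcp_pos'],s['ee_rot'],s['gripper_width'])
for n in ['scene','top']:
    p,d=viewer.capture(n); cv2.imwrite(f'pics/{n}0.png',p[:,:,::-1]); np.save(f'pics/{n}d0.npy',d)
    c=viewer.camera_params(n); print(n,c)
    for t in ['cabinet','vent_cock','cock_grip','hood','hood_handle','grease_pot','spanner','blanking_plug']:
        f=spotter.find_in(n,t); print(t,[(x['conf'],x['centre']) for x in f[:2]])
        if f:
            u,v=map(int,np.round(f[0]['centre'])); z=d[v,u]; P=c['pose']@np.r_[z*(np.linalg.inv(c['mtx'])@[u,v,1]),1]; print('   ',P[:3].round(3))
print(r.sense()['time_s'])
E
```

```text
pics
0.0 [0.1718549  0.60044065 0.29118076] [[-5.15876759e-04 -2.75387835e-01 -9.61333071e-01]
 [-2.07714291e-03 -9.61330830e-01  2.75388308e-01]
 [-9.99997710e-01  2.13889260e-03 -7.60916570e-05]] 1.0022127709755582
scene {'mtx': array([[365.92433994,   0.        , 321.3851806 ],
       [  0.        , 365.92433994, 199.55466109],
       [  0.        ,   0.        ,   1.        ]]), 'pose': array([[ 4.58318126e-01, -4.18102942e-01,  7.84305059e-01,
        -3.21929999e-01],
       [-8.88787934e-01, -2.14897278e-01,  4.04814979e-01,
        -4.89122923e-01],
       [-7.09311592e-04, -8.82614916e-01, -4.70096168e-01,
         6.18155131e-01],
       [ 0.00000000e+00,  0.00000000e+00,  0.00000000e+00,
         1.00000000e+00]])}
cabinet [(0.64, [305.3, 200.4])]
    [ 0.492 -0.015  0.116]
vent_cock [(0.68, [237.3, 179.5])]
    [0.533 0.268 0.103]
cock_grip [(0.53, [235.9, 180.8])]
    [0.53  0.271 0.1  ]
hood [(0.73, [306.5, 193.0]), (0.68, [306.0, 200.9])]
    [0.539 0.008 0.112]
hood_handle [(0.82, [285.9, 193.8])]
    [0.439 0.015 0.152]
grease_pot []
spanner [(0.47, [305.0, 201.8])]

[... 261 characters left out ...]
e': array([[-0.04330601, -0.97440205,  0.22060196,  0.23207359],
       [-0.99906005,  0.04181682, -0.01141833, -0.03164368],
       [ 0.00190117, -0.22088909, -0.97529708,  1.54337889],
       [ 0.        ,  0.        ,  0.        ,  1.        ]])}
cabinet [(0.58, [298.5, 203.6])]
    [0.551 0.043 0.112]
vent_cock [(0.61, [237.0, 206.2])]
    [0.554 0.268 0.109]
cock_grip []
hood [(0.6, [306.5, 204.9])]
    [0.547 0.014 0.108]
hood_handle [(0.79, [296.2, 227.4])]
    [0.459 0.05  0.153]
grease_pot [(0.68, [213.1, 178.9]), (0.52, [298.0, 202.7])]
    [0.67  0.366 0.079]
spanner [(0.46, [240.4, 224.0])]
    [0.505 0.278 0.002]
blanking_plug [(0.39, [203.3, 207.7])]
    [0.565 0.41  0.05 ]
0.9
```

Run:
```python
import cv2
a=cv2.imread('pics/top0.png')[140:260,170:370]; cv2.imwrite('pics/top0c.png',cv2.resize(a,None,fx=4,fy=4,interpolation=cv2.INTER_CUBIC))
```

```text
(no output)
```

View pics/top0c.png

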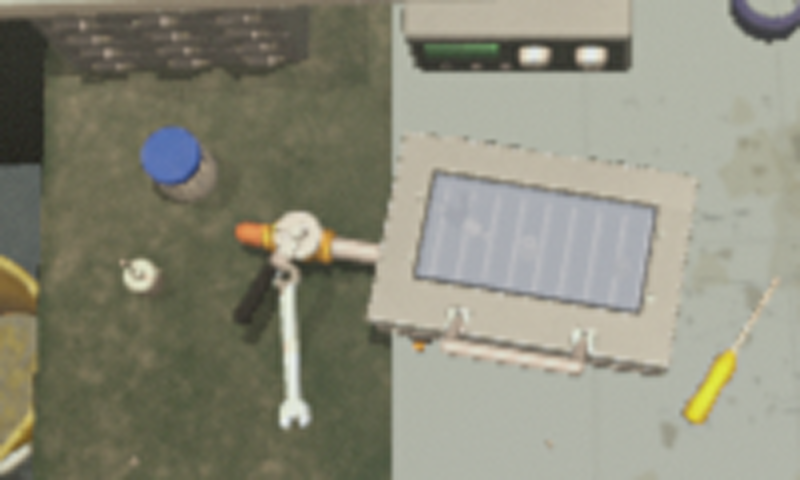

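View pics/scene0.png

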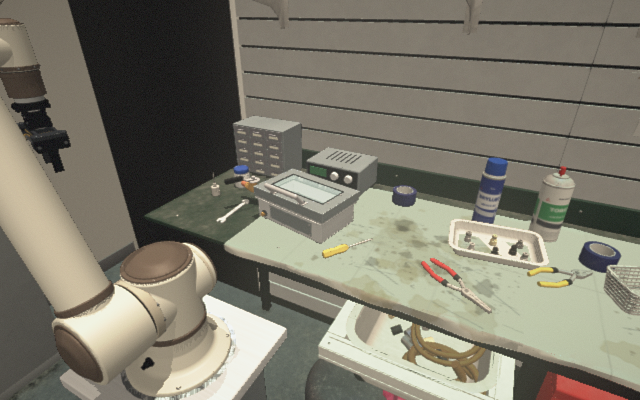

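The top view shows the cock at about (244, 199) px, its black lever pointing to (230, 219), and the handle bar running from (282, 226) to (315, 232). Next I'll measure these more exactly.

```bash
cat > h.py <<'E'
import numpy as np
from station import r, viewer, spotter
def cloud(n,d,c=None):
    c=c or viewer.camera_params(n); v,u=np.mgrid[0:400,0:640]
    ray=np.stack([u,v,np.ones_like(u)],-1)@np.linalg.inv(c['mtx']).T
    return (ray*d[...,None])@c['pose'][:3,:3].T+c['pose'][:3,3]
def atz(c,u,v,z):
    ray=c['pose'][:3,:3]@np.linalg.inv(c['mtx'])@[u,v,1]; o=c['pose'][:3,3]
    return o+ray*(z-o[2])/ray[2]
E
python3 - <<'E'
from h import *
import cv2
for n in ['top','scene']:
    d=np.load(f'pics/{n}d0.npy'); X=cloud(n,d); c=viewer.camera_params(n)
    # hood top plane
    m=(abs(X[...,2]-.115)<.006)&(X[...,0]>.4)&(X[...,0]<.75)&(abs(X[...,1])<.22)
    m=cv2.morphologyEx(m.astype(np.uint8),cv2.MORPH_OPEN,np.ones((3,3)))>0
    P=X[m][:,:2].astype(np.float32); print(n,'hood top',cv2.minAreaRect(P),len(P))
    m=(abs(X[...,2]-.151)<.012)&(X[...,0]>.38)&(X[...,0]<.55)&(abs(X[...,1])<.2)
    P=X[m]; 
    if len(P)>5:
        cc=P.mean(0); u,s,vt=np.linalg.svd(P-cc); q=(P-cc)@vt[0]; print('handle',cc.round(3),vt[0].round(3),q.min(),q.max(),len(P), 'mid',cc+vt[0]*(q.min()+q.max())/2)
    m=(abs(X[...,2]-.105)<.02)&(X[...,0]>.4)&(X[...,0]<.7)&(X[...,1]>.21)&(X[...,1]<.36)
    print('cock pts',m.sum()); print(np.c_[X[m],np.argwhere(m)][::max(1,m.sum()//40)].round(3))
c=viewer.camera_params('top')
print(atz(c,170+298/4,140+235/4,.11),atz(c,170+240/4,140+318/4,.11))
print(atz(c,170+447/4,140+345/4,.156),atz(c,170+580/4,140+367/4,.156))
E
```

```text
top hood top ((0.5603339076042175, 0.023977115750312805), (0.280585378408432, 0.18297432363033295), 78.3996353149414) 2700
handle [0.454 0.044 0.154] [-0.204 -0.979 -0.006] -0.0641710884254239 0.062004208601945394 154 mid [0.45404723 0.04530169 0.15415995]
cock pts 175
[[6.07e-01 2.53e-01 9.30e-02 1.93e+02 2.42e+02]
 [6.05e-01 2.54e-01 8.60e-02 1.94e+02 2.42e+02]
 [6.03e-01 2.35e-01 8.80e-02 1.94e+02 2.47e+02]
 [5.99e-01 2.45e-01 9.10e-02 1.95e+02 2.44e+02]
 [5.97e-01 2.58e-01 8.60e-02 1.96e+02 2.41e+02]
 [5.95e-01 2.41e-01 9.30e-02 1.96e+02 2.45e+02]
 [5.92e-01 2.64e-01 9.20e-02 1.97e+02 2.39e+02]
 [5.90e-01 2.44e-01 9.70e-02 1.97e+02 2.44e+02]
 [5.92e-01 2.31e-01 8.70e-02 1.97e+02 2.48e+02]
 [5.87e-01 2.52e-01 9.60e-02 1.98e+02 2.42e+02]
 [5.88e-01 2.35e-01 8.90e-02 1.98e+02 2.47e+02]
 [5.86e-01 2.61e-01 8.60e-02 1.99e+02 2.40e+02]
 [5.83e-01 2.45e-01 9.40e-02 1.99e+02 2.44e+02]
 [5.82e-01 2.65e-01 8.80e-02 2.00e+02 2.39e+02]
 [5.80e-01 2.49e-01 9.20e-02 2.00e+02 2.43e+02]
 [5.81e-01 2.35e-01 8.60e-02 2.00e+02 2.47e+02]
 [5.75e-01 2.56e-01 9.60e-02 2.01e+02 2.41e+02]
 [5.76e-01 2.3
[... 3110 characters left out ...]
 1.05e-01 1.81e+02 2.31e+02]
 [5.30e-01 2.75e-01 9.90e-02 1.81e+02 2.35e+02]
 [5.43e-01 2.69e-01 9.50e-02 1.81e+02 2.39e+02]
 [5.69e-01 2.53e-01 8.70e-02 1.81e+02 2.48e+02]
 [5.73e-01 2.39e-01 8.90e-02 1.81e+02 2.52e+02]
 [5.79e-01 2.26e-01 8.90e-02 1.81e+02 2.56e+02]
 [5.06e-01 2.93e-01 1.01e-01 1.82e+02 2.26e+02]
 [5.12e-01 2.81e-01 1.01e-01 1.82e+02 2.30e+02]
 [5.27e-01 2.77e-01 9.60e-02 1.82e+02 2.34e+02]
 [5.73e-01 2.35e-01 8.50e-02 1.82e+02 2.53e+02]
 [5.01e-01 2.84e-01 1.02e-01 1.83e+02 2.27e+02]
 [5.19e-01 2.83e-01 9.40e-02 1.83e+02 2.31e+02]]
[0.58013827 0.2399472  0.11      ] [0.50451247 0.29282311 0.11      ]
[0.46378023 0.10020862 0.156     ] [ 0.43922891 -0.01601924  0.156     ]
```

move_arm([
  [[0, 0, -0.18, 0.68, -0.6, 0, 1], [0, 0, -0.18, 0.68, -0.6, 0, 1], [0, 0, -0.18, 0.68, -0.6, 0, 1], [0, 0, -0.18, 0.68, -0.6, 0, 1], [0, 0, -0.18, 0.68, -0.6, 0, 1], [0, 0, -0.18, 0.68, -0.6, 0, 1], [0, 0, -0.18, 0.68, -0.6, 0, 1], [0, 0, -0.18, 0.68, -0.6, 0, 1], [0, 0, -0.18, 0.5, -0.45, 0, 1], [0, 0, 0, 0, 0, 0, 1], [0, 0, 0, 0, 0, 0, 1]],
])

```text
time_s: 2.28
tcp_pos: [0.5374, 0.2756, 0.2927]
ee_rot: [[0.003, -0.488, -0.873], [0.002, -0.873, 0.488], [-1.0, -0.004, -0.001]]
wrist_force: [0.7, -0.1, 0.4]
gripper_width: 1.003
```

Run:
```python
from h import *
import cv2
c=viewer.camera_params('wrist'); p,d=viewer.capture('wrist'); cv2.imwrite('pics/w1.png',p[:,:,::-1]); np.save('pics/w1d.npy',d)
X=cloud('wrist',d,c)
dark=(p.max(2)<60)
m=(abs(X[...,2]-.108)<.012)&(np.hypot(X[...,0]-.54,X[...,1]-.277)<.07)
print(m.sum(),(m&dark).sum())
for k in (m,m&dark):
  P=X[k][:,:2].astype(np.float32)
  if len(P)>20: print(cv2.minAreaRect(P), P.mean(0), np.median(X[k][:,2]))
for t in ['cock_grip','vent_cock']:
    f=spotter.trace('wrist',t)
    for x in f[:2]:
        k=x['mask']; P=X[k]; print(t,x['conf'],x['centre'],np.median(P,0).round(3)); 
        P=P[abs(P[:,2]-.108)<.015][:,:2].astype(np.float32)
        if len(P)>10: print(cv2.minAreaRect(P))
```

```text
1182 832
((0.5488523840904236, 0.2718900144100189), (0.014956608414649963, 0.104266457259655), 59.08163070678711) [0.5403435 0.2770441] 0.10845425582874504
((0.5314133763313293, 0.2824382185935974), (0.013689884915947914, 0.061092935502529144), 60.44369888305664) [0.5318519  0.28260046] 0.10889489247744596
cock_grip 0.73 [314.1, 182.1] [0.554 0.269 0.106]
((0.5501391887664795, 0.2711471915245056), (0.014922283589839935, 0.10489533096551895), 59.09064483642578)
vent_cock 0.89 [316.6, 181.5] [0.554 0.269 0.106]
((0.5498068928718567, 0.271756649017334), (0.014822499826550484, 0.10602208971977234), 59.60847473144531)
```

View pics/w1.png

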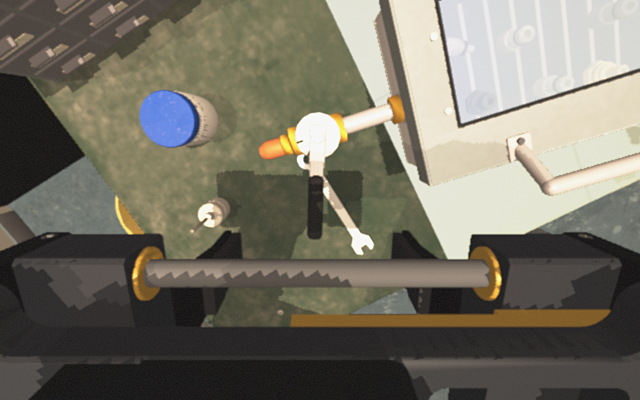

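The wrist view shows the cock's cap at (317, 134) and the lever running straight down to (315, 237), midway between the jaws. I'll descend and grip it.

move_arm([
  [[0, 0, 0, -0.03, 0.05, -0.5, 1], [0, 0, 0, -0.03, 0.05, -0.5, 1], [0, 0, 0, 0, 0, -0.5, 1], [0, 0, 0, 0, 0, -0.5, 1], [0, 0, 0, 0, 0, -0.35, 1], [0, 0, 0, 0, 0, 0, 1], [0, 0, 0, 0, 0, 0, 0], [0, 0, 0, 0, 0, 0, 0], [0, 0, 0, 0, 0, 0, 0], [0, 0, 0, 0, 0, 0, 0], [0, 0, 0, 0, 0, 0, 0], [0, 0, 0, 0, 0, 0, 0]],
])

```text
time_s: 3.92
tcp_pos: [0.53, 0.2906, 0.155]
ee_rot: [[0.013, -0.474, -0.881], [0.011, -0.881, 0.474], [-1.0, -0.016, -0.006]]
wrist_force: [0.1, -0.7, 0.2]
gripper_width: 0.404
```

move_arm([
  [[0, 0, 0, 0, -0.05, 0, 0], [0, 0, 0, 0, -0.05, 0, 0], [0, 0, 0, 0, 0, 0, 0], [0, 0, 0, 0, 0, 0, 0], [0, 0, 0, 0, 0, 0, 0]],
])

```text
time_s: 4.55
tcp_pos: [0.5281, 0.2825, 0.1543]
ee_rot: [[0.008, -0.476, -0.879], [0.007, -0.879, 0.476], [-1.0, -0.01, -0.003]]
wrist_force: [-2.9, -0.9, 1.1]
gripper_width: 0.175
```

move_arm([
  [[0, 0, -0.44, 0.038, 0.066, 0, 0], [0, 0, -0.44, 0.042, 0.063, 0, 0], [0, 0, -0.44, 0.046, 0.061, 0, 0], [0, 0, -0.44, 0.05, 0.058, 0, 0], [0, 0, -0.44, 0.053, 0.054, 0, 0], [0, 0, -0.44, 0.057, 0.051, 0, 0], [0, 0, -0.44, 0.06, 0.047, 0, 0], [0, 0, -0.44, 0.062, 0.044, 0, 0], [0, 0, 0, 0, 0, 0, 0], [0, 0, 0, 0, 0, 0, 0]],
])

```text
time_s: 5.8
tcp_pos: [0.5528, 0.3074, 0.1543]
ee_rot: [[0.006, -0.842, -0.54], [-0.002, -0.54, 0.842], [-1.0, -0.004, -0.005]]
wrist_force: [-1.4, -1.4, 0.8]
gripper_width: 0.173
```

move_arm([
  [[0, 0, 0, 0, 0, 0, 1], [0, 0, 0, 0, 0, 0, 1], [0, 0, 0, 0, 0, 0, 1], [0, 0, 0, 0, 0, 0, 1], [0, 0, 0, 0, 0, 0, 1], [0, 0, 0, 0, 0, 0.4, 1], [0, 0, 0, 0, 0, 0.8, 1], [0, 0, 0, 0, 0, 0.8, 1], [0, 0, 0, -0.2, -0.2, 0.5, 1], [0, 0, 0, 0, 0, 0, 1]],
])

```text
time_s: 7.05
tcp_pos: [0.5412, 0.2957, 0.3082]
ee_rot: [[0.009, -0.839, -0.543], [-0.001, -0.543, 0.839], [-1.0, -0.007, -0.006]]
wrist_force: [-0.2, 0.4, 0.3]
gripper_width: 0.999
```

Run:
```python
from h import *
import cv2
c=viewer.camera_params('wrist'); p,d=viewer.capture('wrist'); cv2.imwrite('pics/w2.png',p[:,:,::-1])
X=cloud('wrist',d,c)
dark=(p.max(2)<60)
m=(abs(X[...,2]-.108)<.012)&(np.hypot(X[...,0]-.556,X[...,1]-.304)<.07)
for k in (m,m&dark):
  P=X[k][:,:2].astype(np.float32)
  print(cv2.minAreaRect(P), P.mean(0))
p,d=viewer.capture('top'); cv2.imwrite('pics/top2.png',cv2.resize(p[140:260,170:370,::-1],None,fx=4,fy=4,interpolation=cv2.INTER_CUBIC)); print(r.sense()['tcp_pos'],r.sense()['time_s'])
# hood/yaw from wrist
m=(abs(X[...,2]-.156)<.012)&(X[...,0]<.5)&(X[...,1]<.12); P=X[m]; print('handle pts',len(P), P.mean(0) if len(P) else '')
```

```text
((0.5645136833190918, 0.2894206643104553), (0.015025307424366474, 0.10522204637527466), 29.966243743896484) [0.5599422  0.29700202]
((0.5543819665908813, 0.3069917857646942), (0.015024807304143906, 0.06345715373754501), 29.9637393951416) [0.5530864 0.3090846]
[0.54067269 0.29568365 0.30471459] 7.15
handle pts 1826 [0.46336212 0.08425546 0.15310747]
```

View pics/w2.png

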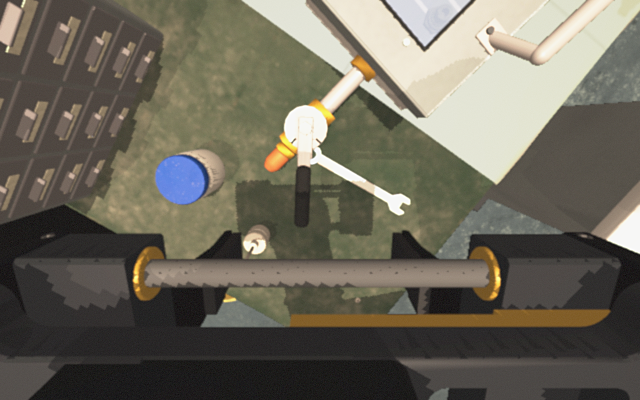

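View pics/top2.png

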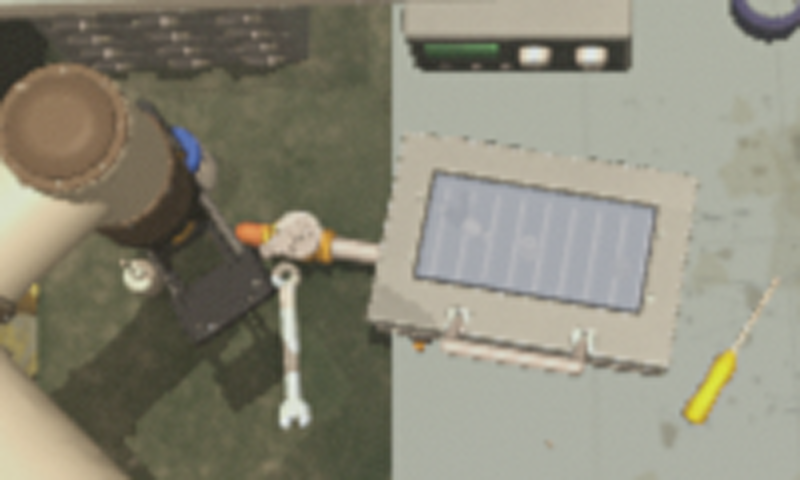

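The lever now reads about 48° in the cabinet frame (tool reading 45.5°), within the band. In both views the spanner (350, 185 wrist), plug (255, 240) and pot (183, 178) stand where they were. Next is the handle.

move_arm([
  [[0, 0, -0.8, -0.2, -0.6, 0, 1], [0, 0, -0.8, -0.2, -0.6, 0, 1], [0, 0, -0.8, -0.2, -0.6, 0, 1], [0, 0, -0.8, -0.2, -0.6, 0, 1], [0, 0, -0.8, -0.2, -0.6, -0.05, 1], [0, 0, -0.8, -0.2, -0.6, -0.05, 1], [0, 0, -0.8, -0.2, -0.5, -0.05, 1], [0, 0, 0, 0, 0, 0, 1], [0, 0, 0, 0, 0, 0, 1]],
])

```text
time_s: 8.28
tcp_pos: [0.4508, 0.0429, 0.279]
ee_rot: [[-0.029, -0.973, 0.23], [-0.012, 0.231, 0.973], [-1.0, 0.025, -0.018]]
wrist_force: [1.0, 0.3, 0.3]
gripper_width: 1.0
```

Run:
```python
from h import *
import cv2
c=viewer.camera_params('wrist'); p,d=viewer.capture('wrist'); cv2.imwrite('pics/w3.png',p[:,:,::-1])
X=cloud('wrist',d,c)
f=spotter.trace('wrist','hood_handle')
for x in f[:2]:
    k=x['mask']; P=X[k]; P=P[abs(P[:,2]-.153)<.006]; print(x['conf'],x['centre'],len(P),np.median(P,0).round(4),cv2.minAreaRect(P[:,:2].astype(np.float32)))
m=(abs(X[...,2]-.154)<.005)&(X[...,0]<.5)&(X[...,0]>.4)&(abs(X[...,1]-.044)<.07); P=X[m]; print(len(P), np.median(P,0),cv2.minAreaRect(P[:,:2].astype(np.float32)))
# cock from top
p,d=viewer.capture('top'); cv2.imwrite('pics/top3.png',cv2.resize(p[140:260,170:370,::-1],None,fx=4,fy=4,interpolation=cv2.INTER_CUBIC))
s=r.sense();print(s['tcp_pos'],s['ee_rot'][:,1])
```

```text
0.93 [306.5, 181.4] 2376 [0.4501 0.0286 0.1544] ((0.45452919602394104, 0.04555521160364151), (0.12804549932479858, 0.01664065383374691), 78.51822662353516)
2329 [0.45008676 0.02922216 0.15443627] ((0.45368286967277527, 0.04573627561330795), (0.1280108243227005, 0.01451343484222889), 78.30769348144531)
[0.45102414 0.04340752 0.27943706] [-0.97291078  0.22986713  0.02461125]
```

View pics/w3.png

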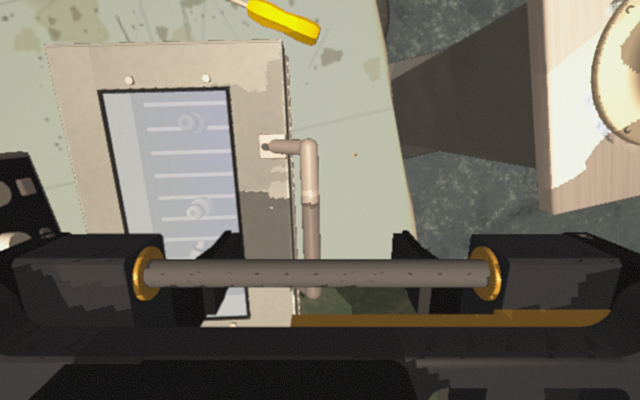

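View pics/top3.png

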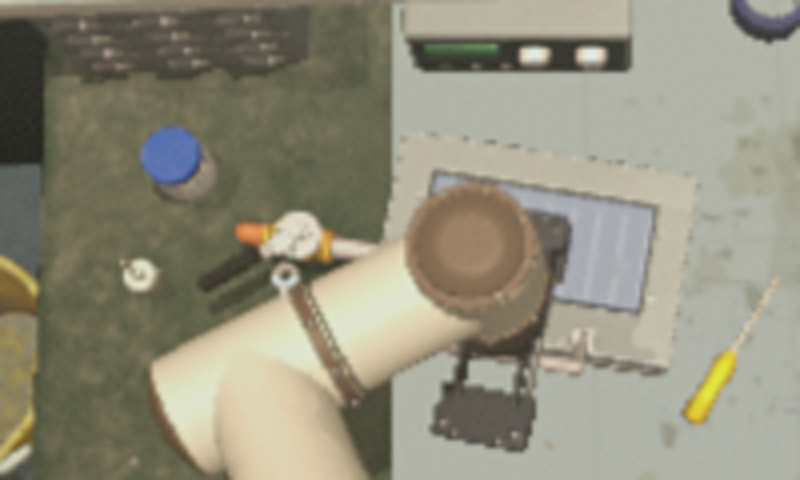

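Run:
```python
from h import *
import cv2
for n in ['top','scene']:
    p,d=viewer.capture(n); c=viewer.camera_params(n); X=cloud(n,d,c)
    m=(p.max(2)<60)&(abs(X[...,2]-.108)<.02)&(np.hypot(X[...,0]-.556,X[...,1]-.304)<.06)
    vu=np.argwhere(m); Y=np.array([atz(c,u,v,.108)[:2] for v,u in vu]); 
    cc=Y.mean(0); _,s,vt=np.linalg.svd(Y-cc); print(n,len(Y),cc,vt[0],'angle from -x',np.degrees(np.arctan(-vt[0][1]/vt[0][0])), 'to axis(.593,.247):',np.degrees(np.arctan2(cc[1]-.247,.593-cc[0])),cv2.minAreaRect(Y.astype(np.float32)))
    cv2.imwrite(f'pics/{n}4c.png',cv2.resize(p[150:220,190:290,::-1],None,fx=8,fy=8,interpolation=cv2.INTER_CUBIC))
```

```text
top 3 [0.5506456  0.29852337] [-0.50272216  0.86444805] angle from -x 59.81973922677718 to axis(.593,.247): 50.57834538691334 ((0.5512858629226685, 0.29697129130363464), (0.00131276436150074, 0.04219827800989151), 29.9038143157959)
scene 70 [0.54276076 0.29566862] [ 0.57449414 -0.81850869] angle from -x 54.93578566082484 to axis(.593,.247): 44.09023948120058 ((0.5416501760482788, 0.296306312084198), (0.032668642699718475, 0.061305027455091476), 27.187572479248047)
```

View pics/top4c.png

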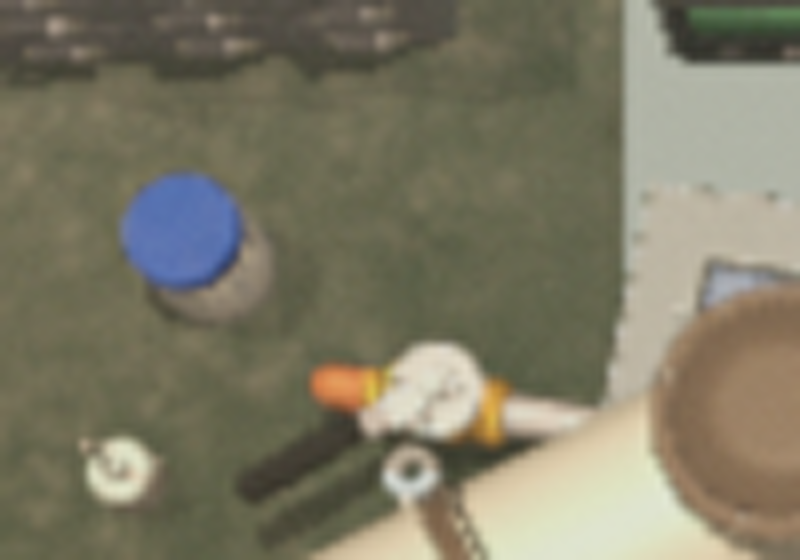

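The lever measures about 60° in the world from both cameras, so about 48° in the cabinet frame, inside 37–53°. I'll descend and grip the handle.

move_arm([
  [[0.08, -0.2, 0.19, 0.04, 0.03, 0, 1], [0, 0, 0, 0, 0, -0.35, 1], [0, 0, 0, 0, 0, -0.35, 1], [0, 0, 0, 0, 0, -0.35, 1], [0, 0, 0, 0, 0, -0.27, 1], [0, 0, 0, 0, 0, 0, 1], [0, 0, 0, 0, 0, 0, 0.5], [0, 0, 0, 0, 0, 0, 0.5]],
])

```text
time_s: 9.52
tcp_pos: [0.4558, 0.048, 0.2011]
ee_rot: [[0.014, -0.981, 0.193], [0.005, 0.193, 0.981], [-1.0, -0.013, 0.008]]
wrist_force: [0.7, -0.4, -0.7]
gripper_width: 0.851
```

move_arm([
  [[0, 0, 0, -0.04, 0, 0, 0.3], [0, 0, 0, 0, 0, 0, 0], [0, 0, 0, 0, 0, 0, 0], [0, 0, 0, 0, 0, 0, 0], [0, 0, 0, 0, 0, 0, 0], [0, 0, 0, 0, 0, 0, 0], [0, 0, 0, 0, 0, 0, 0], [0, 0, 0, 0, 0, 0, 0], [0, 0, 0, 0, 0, 0, 0], [0, 0, 0, 0, 0, 0, 0]],
])

```text
time_s: 10.78
tcp_pos: [0.4527, 0.0484, 0.2021]
ee_rot: [[0.014, -0.981, 0.194], [0.006, 0.194, 0.981], [-1.0, -0.013, 0.009]]
wrist_force: [-1.5, 1.0, 0.4]
gripper_width: 0.147
```

move_arm([
  [[0, 0, 0, 0.056, -0.012, 0.165, 0], [0, 0, 0, 0.064, -0.013, 0.162, 0], [0, 0, 0, 0.072, -0.015, 0.159, 0], [0, 0, 0, 0.08, -0.017, 0.155, 0], [0, 0, 0, 0, 0, 0, 0]],
])

```text
time_s: 11.4
tcp_pos: [0.4694, 0.0449, 0.2423]
ee_rot: [[0.011, -0.981, 0.195], [0.007, 0.195, 0.981], [-1.0, -0.01, 0.009]]
wrist_force: [-0.0, 1.4, -1.5]
gripper_width: 0.147
```

move_arm([
  [[0, 0, 0, 0.087, -0.018, 0.151, 0], [0, 0, 0, 0.095, -0.02, 0.146, 0], [0, 0, 0, 0.102, -0.021, 0.141, 0], [0, 0, 0, 0.108, -0.023, 0.136, 0], [0, 0, 0, 0.115, -0.024, 0.13, 0], [0, 0, 0, 0.121, -0.025, 0.124, 0], [0, 0, 0, 0, 0, 0, 0]],
])

```text
time_s: 12.28
tcp_pos: [0.5094, 0.0365, 0.2961]
ee_rot: [[0.011, -0.981, 0.195], [0.007, 0.195, 0.981], [-1.0, -0.009, 0.009]]
wrist_force: [-2.1, 2.3, 0.9]
gripper_width: 0.15
```

```bash
cat >> h.py <<'E'
def phi():
    s=r.sense(); R=np.array(s['ee_rot']); g=np.array(s['tcp_pos'])+.051*R[:,0]
    g0=np.array([.4527,.0484,.2021])+.051*np.array([.014,.006,-1])
    d=g-g0; f=d@[.979,-.204,0]
    a=np.arctan2(.064+d[2],.2-f); return a-np.arctan2(.064,.2), np.hypot(.064+d[2],.2-f), d, s['wrist_force'], s['time_s'],s['gripper_width']
E
python3 - <<'E'
from h import *
import cv2
p,d=viewer.capture('scene'); cv2.imwrite('pics/s5.png',cv2.resize(p[80:280,160:440,::-1],None,fx=2.8,fy=2.8)); print(phi())
E
```

```text
(np.float64(0.5259261710274966), np.float64(0.21257247029054716), array([ 0.05620396, -0.01177249,  0.09366896]), array([-2.8731471 ,  2.42227272,  0.58709158]), 12.325, 0.14751066116501876)
```

View pics/s5.png

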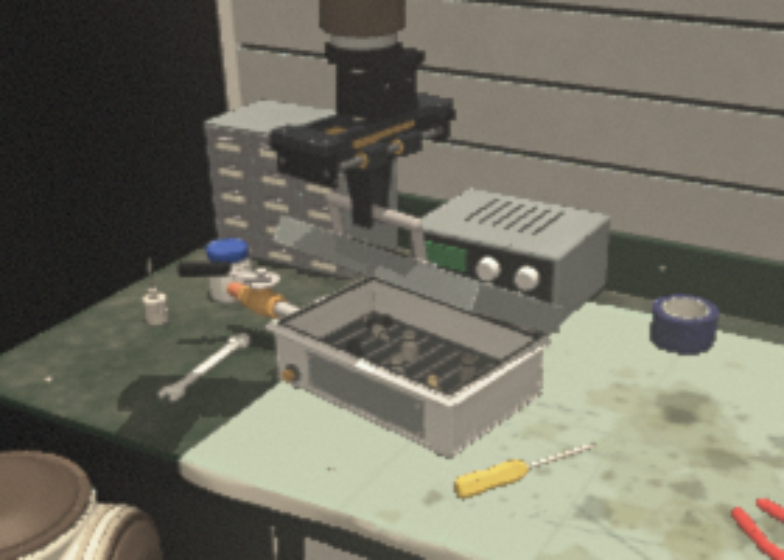

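The scene shows the hood held open by its bar at (400, 218) in the crop. My estimate is 0.526 rad, so I'll go on to about 0.72.

move_arm([
  [[0, 0, 0, 0.127, -0.026, 0.118, 0], [0, 0, 0, 0.133, -0.028, 0.111, 0], [0, 0, 0, 0.138, -0.029, 0.104, 0], [0, 0, 0, 0.143, -0.03, 0.097, 0], [0, 0, 0, 0, 0, 0, 0], [0, 0, 0, 0, 0, 0, 0]],
])

```text
time_s: 13.08
tcp_pos: [0.544, 0.0292, 0.3236]
ee_rot: [[0.012, -0.981, 0.195], [0.007, 0.195, 0.981], [-1.0, -0.01, 0.009]]
wrist_force: [-0.9, 2.2, 2.2]
gripper_width: 0.151
```

Run:
```python
from h import *
import cv2
c=viewer.camera_params('scene'); p,d=viewer.capture('scene'); cv2.imwrite('pics/s6.png',cv2.resize(p[80:280,160:440,::-1],None,fx=2.8,fy=2.8)); print(phi())
X=cloud('scene',d,c)
for t in ['hood','hood_handle']:
  for x in spotter.trace('scene',t)[:1]:
    P=X[x['mask']]; cx=(P-[.648,.0037,.085])@np.array([[.979,-.204,0],[.204,.979,0],[0,0,1]]).T
    np.save('pics/%s6.npy'%t,cx); print(t,x['conf'],x['centre'],len(P),np.median(cx,0).round(4),np.percentile(cx,[5,95],0).round(3))
```

```text
(np.float64(0.7389210639364518), np.float64(0.21410263712413222), array([ 0.09122461, -0.01913916,  0.12157084]), array([-2.26216313,  2.68965119,  2.27063125]), 13.125, 0.14700471088543765)
hood 0.75 [309.1, 166.6] 1955 [-0.1092 -0.0108  0.1237] [[-0.132 -0.14   0.014]
 [ 0.102  0.139  0.183]]
hood_handle 0.77 [303.9, 147.1] 196 [-0.1103 -0.0212  0.1794] [[-0.114 -0.064  0.148]
 [-0.105  0.057  0.188]]
```

View pics/s6.png

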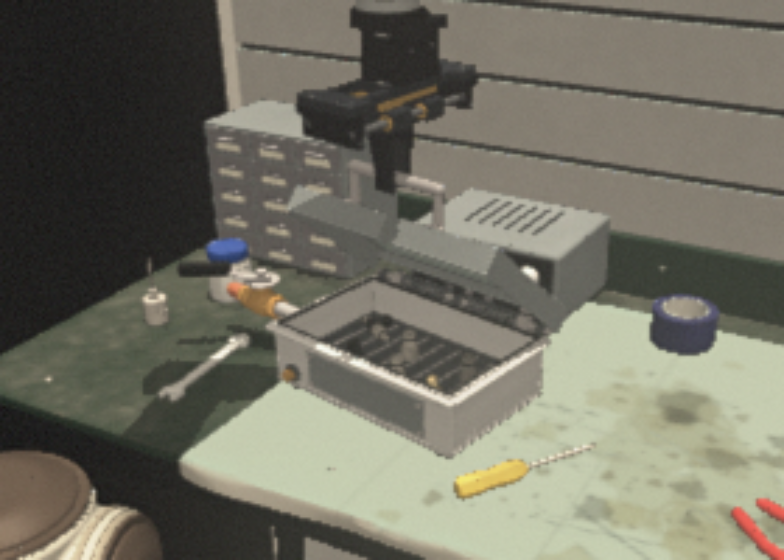

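The hood is past balance: about 0.74 rad from the tool and about 0.71 rad from the bar in the image (bar at (405, 185) in the crop). Now I'll ease it back to about 0.50.

move_arm([
  [[0, 0, 0, -0.131, 0.027, -0.082, 0], [0, 0, 0, -0.128, 0.027, -0.088, 0], [0, 0, 0, -0.124, 0.026, -0.094, 0], [0, 0, 0, -0.119, 0.025, -0.1, 0], [0, 0, 0, -0.115, 0.024, -0.105, 0], [0, 0, 0, 0, 0, 0, 0], [0, 0, 0, 0, 0, 0, 0], [0, 0, 0, 0, 0, 0, 0]],
])

```text
time_s: 14.22
tcp_pos: [0.5058, 0.0373, 0.2941]
ee_rot: [[0.019, -0.981, 0.193], [0.007, 0.194, 0.981], [-1.0, -0.018, 0.01]]
wrist_force: [0.4, 0.8, 1.6]
gripper_width: 0.149
```

Run:
```python
from h import *
import cv2
c=viewer.camera_params('scene'); p,d=viewer.capture('scene'); cv2.imwrite('pics/s7.png',cv2.resize(p[80:280,160:440,::-1],None,fx=2.8,fy=2.8)); print(phi())
X=cloud('scene',d,c)
for t in ['hood_handle']:
  for x in spotter.trace('scene',t)[:1]:
    P=X[x['mask']]; cx=(P-[.648,.0037,.085])@np.array([[.979,-.204,0],[.204,.979,0],[0,0,1]]).T
    print(t,x['conf'],x['centre'],len(P),np.median(cx,0).round(4)); print(np.arctan2(np.median(cx[:,2])-.004,-np.median(cx[:,0])-.004)-.31)
```

```text
(np.float64(0.5105462457309399), np.float64(0.21331840953447595), array([ 0.05337473, -0.01105229,  0.09200313]), array([-0.58026053,  0.44893623,  0.52065703]), 14.275, 0.1480755034179226)
hood_handle 0.55 [296.9, 162.7] 237 [-0.1464 -0.025   0.1498]
0.4872902716257132
```

View pics/s7.png

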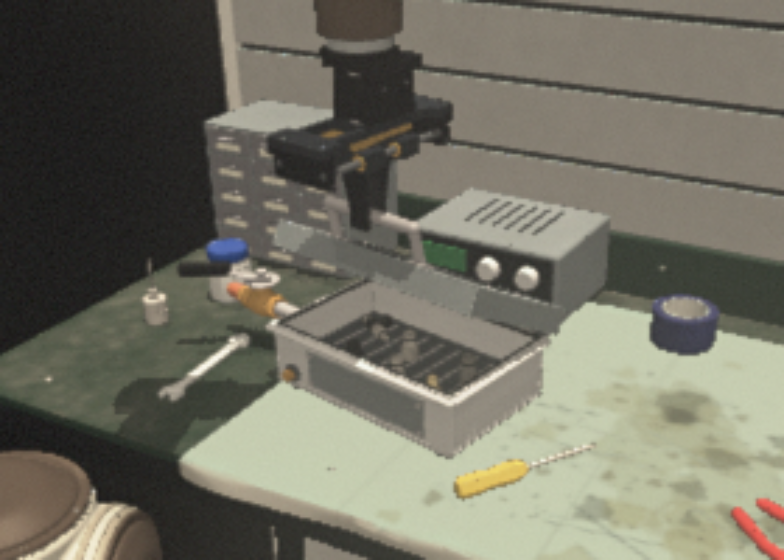

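The hood stands at 0.51 rad by the tool and 0.49 by the image, held by the bar (395, 220 in the crop), and the lever and bystanders are unchanged. I'll let it settle, check it's at rest, then hand in.

move_arm([
  [[0, 0, 0, 0, 0, 0, 0], [0, 0, 0, 0, 0, 0, 0], [0, 0, 0, 0, 0, 0, 0], [0, 0, 0, 0, 0, 0, 0]],
])

```text
time_s: 14.82
tcp_pos: [0.5059, 0.0373, 0.2943]
ee_rot: [[0.019, -0.981, 0.194], [0.007, 0.194, 0.981], [-1.0, -0.018, 0.01]]
wrist_force: [0.5, 0.5, 1.2]
gripper_width: 0.153
```

Run:
```python
from h import *
a=phi(); print(a, np.round(r.sense()['joint_velocities'],2))
if .45<a[0]<.56: r.finish_job(); print('done')
```

```text
(np.float64(0.5115421409074747), np.float64(0.21333741442079165), array([ 0.05351158, -0.01109398,  0.09216185]), array([0.54441384, 0.50556272, 1.21562092]), 14.825, 0.1533046642623228) [ 0.02 -0.    0.    0.03  0.06  0.03]
the job is handed in; nothing more can be done
done
```

I handed the job in at 14.8 s with the hood held still by its handle, about 5° below its balance point, and the vent cock near half open. The hand-in gave no verdict.

- **Vent cock:** I turned the lever from about 17° to half open while the hood was still shut. The tool put it at 45.5° and the cameras at about 48°. Both are inside the 37–53° band, but by the cameras only about 5° of margin is left on the open side.
- **Hood:** I lifted it by the bar to about 0.72 rad (0.74 from the tool, 0.71 from the image), past the 0.65 needed and well short of the stop, then eased it back. At hand-in the tool gave 0.51 rad; the last image, taken just before, gave 0.49. The hood was at rest and still gripped (joint speeds near zero, wrist force about 1.4 N).
- **Other things on the bench:** The spanner, blanking plug, grease pot and screwdriver looked unmoved in the last picture. The pliers were only partly in view there. I compared these by eye and did not measure them.

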